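# Dispense a wax block from the bench carousel

### The job

Turn the carousel by its knob until the compartment with the rectangular wax block is at the spout, then lift the bar handle at the back to tip the carousel so that the block slides down the spout into the white tray. Lower the carousel gently back onto its stand, without letting it drop; the wax puck and the wax stick stay in the carousel, and the tray and the brush stay where they are.

Things in the scene. Friction and masses are not known exactly. Their poses are not given: they have to be found in the camera images.
- stand: dark steel stand of the carousel, fixed to the counter, base plate 300 x 220 x 12 mm. Origin: on the counter under the carousel's axis. Its +x axis points level to the spout and the tray, -x to the bar handle, y is parallel to the tipping hinge (hinge 140 mm from the origin along +x, 75 mm above the counter)
- wheel (a joint): angle of the carousel wheel on its upright axis (rad), growing counter-clockwise seen from above; turns more than half a turn either way from any start and stays where it is left (friction about 0.15 N m). At 0 the middle of a compartment faces the spout, the others lie at quarter turns. It starts within 0.15 of 0, with the compartment at the spout empty
- tip (a joint): tipping angle of the carousel (rad), 0 level on its stand, at most 0.7; grows as the bar handle is lifted (the handle moves on an arc of 336 mm radius about the hinge, about 6 N). It falls back when released. The inside is polished: wax begins to slide at 0.2 to 0.35, about 0.5 is surely enough
- knob_grip (a point): middle of the black grip bar on the wheel's axis, 64 mm long, 14 mm wide, 36 mm high, its top at 161 mm above the counter; this point is 148 mm above the counter. The point's x axis is the bar's length (along the stand's x axis when joint wheel is 0)
- hub (a point): centre of the aluminium wheel, on its floor, 87 mm above the counter. The wheel is 260 mm across, with four equal open-topped compartments between four dividers 28 mm high and 4 mm thick. It turns inside a grey round wall (inner radius 133 mm, top 117 mm above the counter) that is open only at the spout
- handle (a point): middle of the steel bar handle at the back of the carousel: round bar 14 mm thick, 100 mm long, level and parallel to the stand's y axis, 100 mm above the counter when down, 58 mm clear of the round wall. It can be pinched from above and turns freely between the fingers as the carousel tips
- spout (a point): middle of the spout's entrance at the edge of the wheel, at the height of its floor; x axis points out along the spout. The grey spout is a straight chute 125 mm wide and 70 mm long from here, tipping with the carousel
- wax_block: rectangular green wax block, 62 x 42 x 28 mm high, lying in one compartment about 84 mm from the wheel's axis, at any yaw; origin at the centre of its underside
- wax_puck: round green wax puck, 62 mm across, 28 mm high, in another compartment; origin at the centre of its underside
- wax_stick: slim green wax stick, 78 x 20 x 20 mm, in another compartment; origin at the centre of its underside
- tray: white open tray standing loose under the end of the spout, 220 x 200 x 35 mm high, wall and floor 6 mm or less; origin at the centre of its underside, x axis away from the spout
- brush: brush with stainless bristle pad and wooden back and handle, 195 x 50 x 34 mm, lying loose on the counter, not needed; origin under the middle. Beyond the carousel and tray, more than 0.7 m ahead of the robot, also stand fixed and not needed: a grey aluminium flip-top case (150 x 240 x 97 mm) and two ski clamps 108 mm high
Things that resemble listed ones, but are neither listed nor needed, are in the scene too. What is shaped like the wax_stick but orange or yellow is not meant.

How it is judged (in metres and radians):
On the way, in this order (a step that is already met when the one before it is completed fails the run):
1. the wheel has been turned so that the block, still on the level wheel, stands before the spout (within 40 mm of its middle line) ((value of joint wheel above 1.1 rad or value of joint wheel below -1.1 rad) and x of wax_block in the frame of spout between -0.11 and 0 m and y of wax_block in the frame of spout between -0.04 and 0.04 m and z of wax_block in the frame of spout below 0.015 m and value of joint tip below 0.06 rad), for 0.2 s.
2. the carousel is tipped and the block lies in the tray while it is still tipped (value of joint tip above 0.1 rad and x of wax_block in the frame of tray between -0.115 and 0.115 m and y of wax_block in the frame of tray between -0.1 and 0.1 m and z of wax_block in the frame of tray below 0.06 m), for 0.1 s.
At the end, for the whole second after the job is handed in: The carousel is down on its stand (tipped less than 0.03 rad), the wax block lies at rest inside the tray, the puck and the stick are still in the carousel (within 130 mm of its axis) (value of joint tip below 0.03 rad and x of wax_block in the frame of tray between -0.115 and 0.115 m and y of wax_block in the frame of tray between -0.1 and 0.1 m and z of wax_block in the frame of tray below 0.06 m and linear speed of wax_block below 0.02 m/s and horizontal distance between each of wax_puck, wax_stick and hub below 0.13 m); the robot touches nothing.
It fails at once if the puck or the stick left the carousel (distance between any of wax_puck, wax_stick and hub above 0.15 m).
It fails at once if the carousel was dropped or slammed down (faster than 2 rad/s) (velocity of joint tip below -2 rad/s).
It fails at once if the tray was moved by more than 40 mm (distance of tray from where it was at the start of the episode above 0.04 m).
It fails at once if the brush was moved by more than 40 mm (distance of brush from where it was at the start of the episode above 0.04 m).
It also fails if it takes over 72 s, if anything falls off the work surface, if the arm or the gripper's body presses on something with over 40 N, if the wrist force passes 120 N, or if a joint passes its speed limit or range.

### The arm

A 6-joint arm with a two-finger parallel gripper is mounted at the origin on the work surface. World frame = base frame: x ahead of the robot, y to its left, z up, the work surface at z = 0. Lengths are in mm, angles in rad, forces in N, time in s.
With the tool pointing down it reaches from about 300 to 875 mm from the base axis. Payload 4.2 kg.
Tool frame: the origin (TCP) lies midway between the tips of the shut fingers; the grasp point (between the pads) lies 19 mm behind it (ctrl.pinch_z is the distance from the TCP to the grasp point, in mm); z points along the fingers, y is the line along which they close (so a half turn about z gives the same grasp; the last joint's range is limited). The gripper opens to 85 mm and grips with 20 to 120 N. Pads are 22 mm wide; open, the fingers measure 114 mm over their backs; the gripper's body (76 mm by 85 mm) begins 54 mm behind the grasp point. The pads swing forward as they close: fully open they stand 13 mm farther back than shut.
Start: joints at [-1.368, 0.32, 1.565, -0, 1.257, -0.02], TCP at [127.054, -560.802, 231.338] pointing down, gripper open.
Joint ranges: [-3.11, 3.11], [-0.84, 2.01], [0.21, 2.61], [-1.34, 4.49], [0.05, 2.63], [-2.56, 2.56]. Speed limits (rad/s): [2.57, 2.57, 3.14, 3.14, 3.14, 3.14].

### API

Orientations are given as a unit quaternion [w, x, y, z].
In Python, from rig import ctrl gives the robot as it stands.
- The arm moves only by the tool arm_command, never from a script. Its argument "moves" is a list of rows, each a list of 7 numbers: the shift along the world's x, y, z in m, then the turn, a rotation vector about the world's x, y, z in degrees, then the opening, from -1 (shut) to 1 (fully open). In form: [[tx, ty, tz, rx, ry, rz, gripper], ...]. A call has 1 to 8 rows; each row is the pose to reach, as a shift and turn from the pose commanded when the call began; what a row does not reach only later rows make up. A row lasts 1/12 s, in which the tool goes at most 41.7 mm and 7.16 degrees, less where a joint would pass 70% of its speed; a pose out of reach is approached as far as the arm can. A call with a gripper value outside its range is refused whole. The fingers move at their own pace and stop on an object; "force" is the grip in N (left out, the last holds). Time passes only in rows, so rows that repeat a pose let the fingers close. It gives the time, the measured TCP pose, the force, the opening and the grip force at its end, in the units of the state.
- ctrl.get_state(): the state, without advancing time (a new reading comes with each control period).
- ctrl.grab_frame(name): name is "side" or "top" or "wrist"; returns a dict with "img" (384x512x3 uint8, red, green, blue), "vertical_fov" (degrees; the focal length in pixels is half the picture's height over the tangent of half this angle, whatever the lens; pixels are square), "cx", "cy" (the principal point, pixels), "rvec" (rotation vector, rad) and "tvec" (3), from world to camera coordinates, as OpenCV has them. Camera axes: x right, y down, z forward; pixel columns grow to the right and rows downward; lengths in mm; the calibration is good to about 2 mm. A picture is of the moment at which its call begins. There is no depth.
- ctrl.hand_in(): hands the job in; it is judged then, once.
Trained networks look in a picture, given as the dict that the camera call returned (one of the last four; its "shot" number tells which), for a name from the list of things; names that differ only in an ending like _2 or _b are one class to them, and where a whole thing is asked for, a point or a joint stands for the part that bears it (a point fixed in the world has none). Each returns a list of dicts, best first, with "conf" (0 to 1); they miss things now and then, are a little off and sometimes report something else, mostly with a low value. They report only what shows in the picture. A call takes as long as a camera call. They do not tell look-alikes from the thing itself.
- ctrl.trace(picture, name): "region" (384x512 bool, what is visible of it) and "xy" ([column, row] in pixels, amid what is visible of it).
The state is a dict: "clock": time; "joint_pos": joint angles; "qd": joint speeds; "tau": joint torques, N m; "tcp_pos": TCP position; "eef_rot": TCP orientation; "contact_force": force on the tool from outside, world axes, zero at the start; "moment": the same for the moment, N m; "grip_width": finger opening in mm; "gripper_force": force on a finger pad.
Only numpy, scipy, OpenCV 4.12 (cv2) and the standard library are available. Lean on these libraries where they do the work, as an engineer would, in place of code of your own. Each camera call takes 0.05 s, during which the arm holds its last target. There are 200 camera calls.

## Working session

There is one attempt and no reset: what is moved stays moved. The work goes in short steps, Python scripts to look and compute and a tool call to move; the robot and the scene stay as the last step left them, time stands still between calls to the robot, and variables do not carry over. Pictures are saved under pics/ and viewed, at most 10 in all, crops included, and the job is handed in when it is done.

Besides the shell and the picture viewer there is one more tool, called after "Call:" as name(argument=value, ...) on one line, values as JSON. arm_command: Moves the arm, as the interface text tells. Its arguments: {"type":"object","properties":{"moves":{"type":"array","items":{"type":"array","items":{"type":"number"}}},"force":{"type":"number"}},"required":["moves"]}

```bash
mkdir -p pics; ls; cat > h.py <<'E'
import numpy as np, cv2
from rig import ctrl
def cam(f):
    H=f["img"].shape[0]; fl=H/2/np.tan(np.radians(f["vertical_fov"]/2))
    K=np.array([[fl,0,f["cx"]],[0,fl,f["cy"]],[0,0,1.]])
    R=cv2.Rodrigues(np.array(f["rvec"],float))[0]; return K,R,np.array(f["tvec"],float).ravel()
def px2w(f,uv,z):
    K,R,t=cam(f); d=R.T@np.linalg.inv(K)@np.array([uv[0],uv[1],1.]); c=-R.T@t
    return c+d*(z-c[2])/d[2]
def w2px(f,p):
    K,R,t=cam(f); q=K@(R@np.array(p,float)+t); return q[:2]/q[2]
def save(f,n,scale=1): cv2.imwrite(f"pics/{n}.png",cv2.resize(f["img"][:,:,::-1],None,fx=scale,fy=scale))
E
python3 - <<'E'
from h import *
f=ctrl.grab_frame("top"); save(f,"top1",1.5)
g=ctrl.grab_frame("side"); save(g,"side1",1.5)
Z=dict(stand=6,hub=87,knob_grip=161,handle=107,wax_block=115,wax_puck=115,wax_stick=107,tray=10,brush=17,spout=90)
for n,z in Z.items():
    for fr,l in ((f,"top"),(g,"side")):
        for d in ctrl.trace(fr,n)[:3]:
            print(l,n,round(d["conf"],2),np.round(d["xy"]),np.round(px2w(fr,d["xy"],z)),d["region"].sum())
E
```

```text
pics
top stand 0.85 [198. 214.] [500. 120.   6.] 9712
top stand 0.33 [301. 209.] [ 512. -180.    6.] 5226
side stand 0.94 [248. 257.] [510.  91.   6.] 9456
top hub 0.64 [194. 214.] [490. 120.  87.] 6193
side hub 0.85 [249. 250.] [485. 120.  87.] 4376
top knob_grip 0.83 [194. 216.] [477. 107. 161.] 6246
side knob_grip 0.94 [249. 251.] [450. 167. 161.] 4308
top handle 0.92 [197. 212.] [494. 107. 107.] 9286
top handle 0.17 [194. 215.] [486. 116. 107.] 5912
side handle 0.63 [247. 251.] [478. 136. 107.] 8101
top wax_block 0.83 [190. 244.] [408. 122. 115.] 380
side wax_block 0.63 [276. 259.] [400. 123. 115.] 426
top wax_puck 0.58 [159. 219.] [473. 207. 115.] 466
side wax_puck 0.93 [232. 272.] [470. 216. 115.] 566
top wax_stick 0.74 [102. 241.] [417. 357. 107.] 228
top wax_stick 0.58 [141. 145.] [678. 266. 107.] 110
top wax_stick 0.57 [275. 146.] [ 672. -101.  107.] 206
side wax_stick 0.91 [205. 362.] [393. 419. 107.] 316
side wax_stick 0.8 [148. 275.] [645. 331. 107.] 225
side wax_stick 0.53 [231. 193.] [643. -17. 107.] 116
top tray 0.68 [299. 212.] [ 503. -174.   10.] 5183
side tray 0.62 [302. 199.] [ 488. -205.   10.] 2457
top brush 0.76 [397. 195.] [ 550. -457.   17.] 1031
top brush 0.23 [194. 216.] [491. 132.  17.] 6210
side brush 0.97 [323. 153.] [ 536. -461.   17.] 501
top spout 0.75 [197. 215.] [488. 110.  90.] 9324
side spout 0.94 [245. 246.] [501. 116.  90.] 8020
side spout 0.61 [304. 198.] [ 454. -135.   90.] 2517
```

View pics/top1.png

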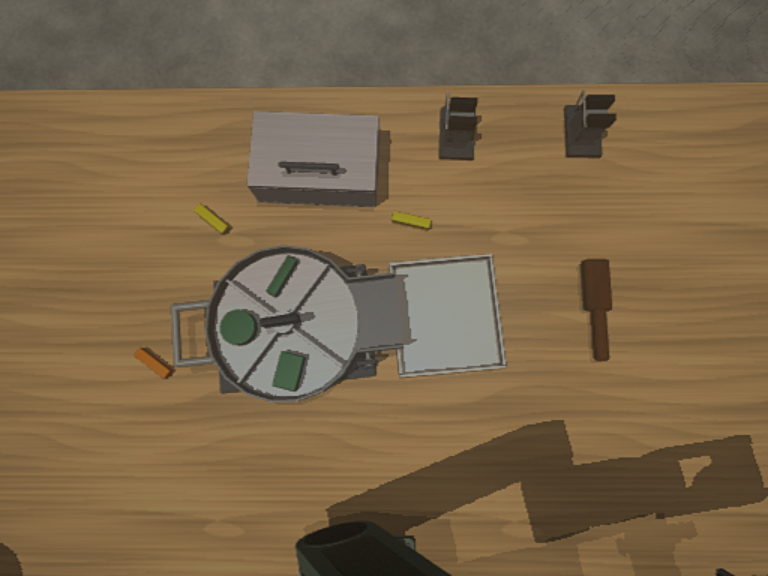

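View pics/side1.png

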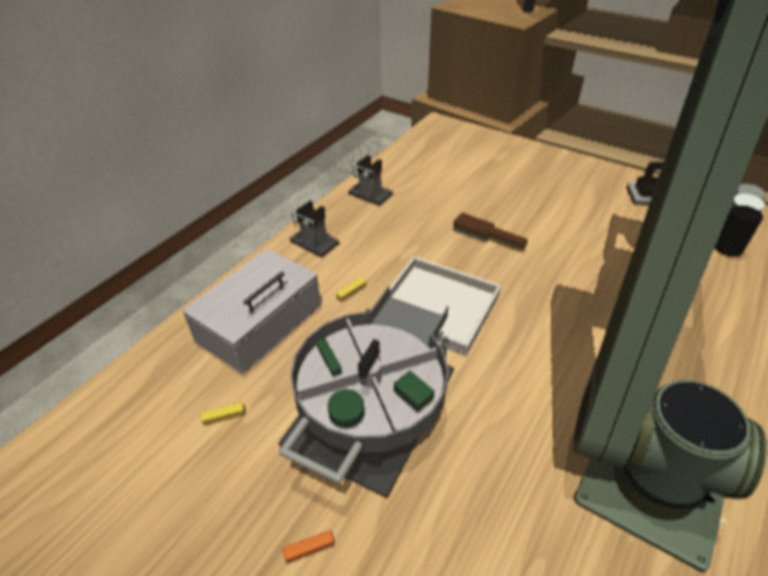

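The top view (shown at 1.5x) has the hub near (283,324) and the spout and tray to the right (world -y). The handle bar is at left, (173,305)-(178,366). The puck is at (238,327), the stick at (283,275) and the block at (290,370). The block therefore lies at stand -y, so the wheel has to turn about +90° counter-clockwise.

```bash
python3 - <<'E'
from h import *
f=ctrl.grab_frame("top"); g=ctrl.grab_frame("side")
s=1.5
for n,p,z in [("hA",(174,305),107),("hB",(178,365),107),("wall_l",(207,325),117),("wall_top",(283,247),117),("wall_bot",(284,401),117),("sp1",(407,276),85),("sp2",(411,345),85),("trayA",(390,264),35),("trayB",(401,377),35),("trayC",(506,366),35),("trayD",(493,255),35)]:
    print(n,np.round(px2w(f,(p[0]/s,p[1]/s),z)))
for l,fr,c in (("top",f,(190,214)),("side",g,(246,240))):
    x,y=c; im=fr["img"][y-40:y+40,x-45:x+45]
    cv2.imwrite(f"pics/crop_{l}.png",cv2.resize(im[:,:,::-1],None,fx=6,fy=6,interpolation=cv2.INTER_CUBIC))
a=cv2.imread("pics/crop_top.png");b=cv2.imread("pics/crop_side.png")
cv2.imwrite("pics/crops.png",cv2.resize(np.vstack([a,b]),(450,800))[:, :] if 0 else cv2.resize(np.hstack([a,b]),(800,356)))
st=ctrl.get_state(); print({k:np.round(v,3) for k,v in st.items()})
for d in ctrl.trace(f,"wax_block")[:1]+ctrl.trace(g,"wax_block")[:1]: print(d["xy"])
E
```

```text
hA [517. 326. 107.]
hB [411. 313. 107.]
wall_l [480. 262. 117.]
wall_top [620. 131. 117.]
wall_bot [350. 123. 117.]
sp1 [572. -91.  85.]
sp2 [446. -97.  85.]
trayA [605. -61.  35.]
trayB [390. -80.  35.]
trayC [ 410. -275.   35.]
trayD [ 622. -259.   35.]
{'clock': np.float64(1.2), 'joint_pos': array([-1.368,  0.32 ,  1.565,  0.   ,  1.257, -0.02 ]), 'qd': array([ 0.001,  0.001, -0.001,  0.001,  0.002,  0.002]), 'tau': array([ 1.0000e-03, -4.1542e+01, -2.3442e+01, -0.0000e+00,  0.0000e+00,
       -0.0000e+00]), 'tcp_pos': array([ 127.056, -560.796,  231.333]), 'eef_rot': array([0.   , 0.994, 0.111, 0.   ]), 'contact_force': array([0.806, 0.749, 0.176]), 'moment': array([ 0.01 ,  0.005, -0.047]), 'gripper_force': np.float64(0.0), 'grip_width': np.float64(85.42)}
[192.3, 245.7]
[274.5, 261.5]
```

View pics/crops.png

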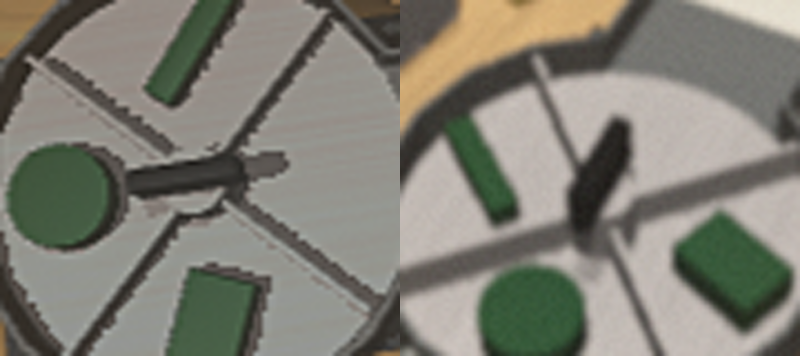

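```bash
python3 - <<'E'
from h import *
f=ctrl.grab_frame("top"); g=ctrl.grab_frame("side")
for fr,ps in ((f,[(173.8,215.9),(199.7,211.1)]),(g,[(240.4,242.8),(251,227)])):
    a,b=[px2w(fr,p,161) for p in ps]; d=b-a
    print(np.round(a),np.round(b),np.round((a+b)/2),np.linalg.norm(d),np.degrees(np.arctan2(d[1],d[0])))
# dividers in top at z=115: crop coords
q=lambda u,v:px2w(f,(145+u/4.444,174+v/4.444),115)
for a,b in (((28,57),(375,300)),((330,15),(75,350))):
    A,B=q(*a),q(*b); print(np.round(A),np.round(B),np.degrees(np.arctan2(*(A-B)[1::-1])))
import scipy.spatial.transform as T
w=ctrl.get_state()["eef_rot"]; print(T.Rotation.from_quat(np.roll(w,-1)).as_matrix().round(3))
E
```

```text
[478. 157. 161.] [490.  92. 161.] [484. 125. 161.] 65.89894497186427 -79.63719112526917
[483. 158. 161.] [490. 100. 161.] [487. 129. 161.] 57.65394487987012 -83.41419783944997
[560. 230. 115.] [415.  21. 115.] 55.33129687578565
[585.  49. 115.] [387. 195. 115.] -36.431655465002024
[[ 0.975  0.221  0.   ]
 [ 0.221 -0.975 -0.   ]
 [-0.     0.    -1.   ]]
```

Call:
arm_command(moves=[[0.144,0.28,0.02,0,0,45,1],[0.144,0.28,0.02,0,0,45,1],[0.144,0.28,0.02,0,0,45,1],[0.144,0.28,0.02,0,0,45,1],[0.144,0.28,0.02,0,0,45,1],[0.144,0.28,0.02,0,0,45,1],[0.144,0.28,0.02,0,0,45,1],[0.144,0.28,0.02,0,0,45,1]])

```text
clock: 2.07
tcp_pos: [271.7, -277.5, 251.8]
eef_rot: [-0.0, 0.875, 0.484, 0.001]
contact_force: [0.3, -0.7, -0.2]
grip_width: 85.6
gripper_force: 0.0
```

Call:
arm_command(moves=[[0.14,0.28,0,0,0,41.5,0.2],[0.14,0.28,0,0,0,41.5,0.2],[0.14,0.28,0,0,0,41.5,0.2],[0.14,0.28,0,0,0,41.5,0.2],[0.14,0.28,0,0,0,41.5,0.2],[0.14,0.28,0,0,0,41.5,0.2],[0.14,0.28,0,0,0,41.5,0.2],[0.14,0.28,0,0,0,41.5,0.2]])

```text
clock: 2.73
tcp_pos: [412.5, 2.8, 251.6]
eef_rot: [0.0, 0.646, 0.763, 0.001]
contact_force: [-0.4, -1.0, 0.2]
grip_width: 51.3
gripper_force: 0.0
```

Call:
arm_command(moves=[[0.074,0.127,0,0,0,0,0.2],[0.074,0.127,0,0,0,0,0.2],[0.074,0.127,0,0,0,0,0.2],[0.074,0.127,0,0,0,0,0.2],[0.074,0.127,0,0,0,0,0.2],[0.074,0.127,0,0,0,0,0.2]])

```text
clock: 3.23
tcp_pos: [485.2, 127.0, 250.9]
eef_rot: [-0.0, 0.647, 0.763, -0.001]
contact_force: [-0.1, 0.2, -1.1]
grip_width: 51.2
gripper_force: 0.0
```

```bash
python3 - <<'E'
from h import *
f=ctrl.grab_frame("wrist"); save(f,"w1",1)
s=ctrl.get_state(); print({k:np.round(s[k],3) for k in("clock","joint_pos","tcp_pos","eef_rot","grip_width","contact_force")})
print("pred knob", [w2px(f,p).round() for p in ((485,126,161),(480,157,161),(490,95,161))])
E
```

```text
{'clock': np.float64(3.283), 'joint_pos': array([ 0.232,  0.19 ,  1.693, -0.   ,  1.26 ,  0.069]), 'tcp_pos': array([484.64 , 126.101, 251.004]), 'eef_rot': array([-0.   ,  0.647,  0.762, -0.001]), 'grip_width': np.float64(51.277), 'contact_force': array([ 0.156,  0.176, -0.64 ])}
pred knob [array([249., 196.]), array([250., 158.]), array([249., 232.])]
```

View pics/w1.png

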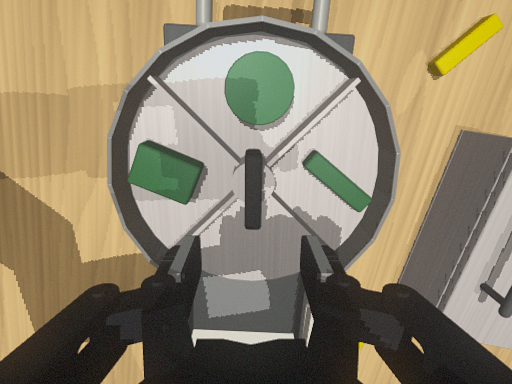

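The wrist view shows the knob upright at about (253,189), spanning rows 150-229. The block is on the left, the puck at the top and the stick on the right.

```bash
python3 - <<'E'
from h import *
f=ctrl.grab_frame("wrist")
for p in ((253.5,150),(253.5,188),(253.5,225)): print(px2w(f,p,161).round(1))
d=ctrl.trace(f,"handle")
# wall circle: left 109 right 400 at row ~165 z=117
for p in ((109,165),(400,165)): print(px2w(f,p,117).round(1))
E
```

```text
[481.6 162.4 161. ]
[486.6 132.2 161. ]
[491.9 100.5 161. ]
[352.8 119.5 117. ]
[620.1 163.1 117. ]
```

Call:
arm_command(moves=[[0.002,0.004,-0.04,0,0,0,0.2],[0.002,0.004,-0.08,0,0,0,0.2],[0.002,0.004,-0.11,0,0,0,0.2],[0.002,0.004,-0.12,0,0,0,0.2],[0.002,0.004,-0.12,0,0,0,0.2]])

```text
clock: 3.8
tcp_pos: [485.1, 128.9, 129.5]
eef_rot: [-0.002, 0.648, 0.761, -0.002]
contact_force: [-0.2, -0.2, 0.5]
grip_width: 51.1
gripper_force: 0.0
```

Call:
arm_command(moves=[[0,0,0,0,0,0,-1],[0,0,0,0,0,0,-1],[0,0,0,0,0,0,-1],[0,0,0,0,0,0,-1],[0,0,0,0,0,0,-1],[0,0,0,0,0,0,-1],[0,0,0,0,0,0,-1]], force=40)

```text
clock: 4.38
tcp_pos: [486.7, 130.0, 133.5]
eef_rot: [0.0, 0.648, 0.762, 0.0]
contact_force: [-4.1, -1.8, 6.0]
grip_width: 13.5
gripper_force: 40.1
```

Call:
arm_command(moves=[[0,0,0.002,0,0,5,-1],[0,0,0.002,0,0,10,-1],[0,0,0.002,0,0,15,-1],[0,0,0.002,0,0,20,-1],[0,0,0.002,0,0,25,-1],[0,0,0.002,0,0,30,-1],[0,0,0.002,0,0,35,-1],[0,0,0.002,0,0,40,-1]])

```text
clock: 5.05
tcp_pos: [485.3, 129.3, 133.5]
eef_rot: [-0.001, 0.346, 0.938, -0.001]
contact_force: [-4.0, -3.5, -2.7]
grip_width: 13.4
gripper_force: 40.6
```

Call:
arm_command(moves=[[0,0,0,0,0,6,-1],[0,0,0,0,0,12,-1],[0,0,0,0,0,18,-1],[0,0,0,0,0,24,-1],[0,0,0,0,0,30,-1],[0,0,0,0,0,36,-1],[0,0,0,0,0,42,-1],[0,0,0,0,0,46,-1]])

```text
clock: 5.72
tcp_pos: [484.7, 127.6, 133.6]
eef_rot: [-0.002, -0.048, 0.999, -0.002]
contact_force: [-4.3, -9.5, -1.4]
grip_width: 13.4
gripper_force: 40.8
```

Call:
arm_command(moves=[[0,0,0,0,0,2,-1],[0,0,0,0,0,2,-1],[0,0,0,0,0,2,-1],[0,0,0,0,0,2,-1]])

```text
clock: 6.05
tcp_pos: [484.7, 127.5, 133.5]
eef_rot: [-0.002, -0.064, 0.998, -0.002]
contact_force: [-5.4, -9.6, -1.0]
grip_width: 13.3
gripper_force: 40.7
```

```bash
python3 - <<'E'
from h import *
f=ctrl.grab_frame("top"); g=ctrl.grab_frame("side")
im=np.hstack([f["img"][140:290,100:300],g["img"][170:320,160:360]])
cv2.imwrite("pics/t2.png",cv2.resize(im[:,:,::-1],None,fx=2,fy=2))
for fr,l in ((f,"top"),(g,"side")):
    for n,z in(("wax_block",115),("wax_puck",115)):
        for d in ctrl.trace(fr,n)[:2]: print(l,n,d["conf"],d["xy"],px2w(fr,d["xy"],z).round())
s=ctrl.get_state(); print({k:np.round(s[k],3) for k in("clock","joint_pos","tcp_pos","eef_rot","grip_width","contact_force","moment")})
E
```

```text
top wax_block 0.86 [221.6, 209.3] [499.  42. 115.]
top wax_puck 0.56 [197.2, 245.4] [405. 104. 115.]
top wax_puck 0.22 [216.1, 220.2] [471.  56. 115.]
side wax_block 0.9 [259.8, 227.1] [492.  55. 115.]
side wax_puck 0.73 [272.2, 259.1] [407. 128. 115.]
side wax_puck 0.25 [305.0, 197.2] [ 442. -117.  115.]
{'clock': np.float64(6.35), 'joint_pos': array([ 0.237,  0.295,  1.872, -0.005,  0.981, -1.46 ]), 'tcp_pos': array([484.73 , 127.51 , 133.559]), 'eef_rot': array([-0.002, -0.064,  0.998, -0.002]), 'grip_width': np.float64(13.104), 'contact_force': array([-4.325, -8.444, -1.571]), 'moment': array([-1.089,  0.541,  0.124])}
```

View pics/t2.png

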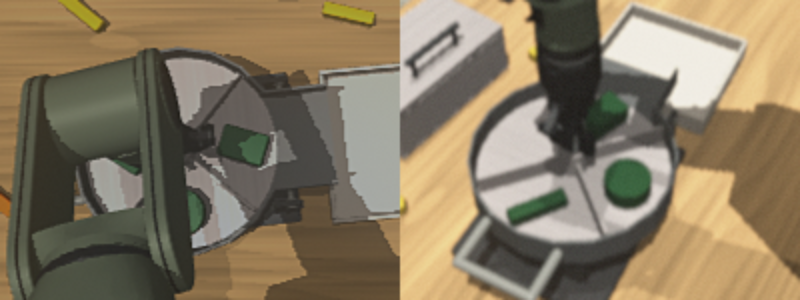

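The block now sits at about (497,45), which is on the spout's middle line. Next I release the knob and go above the handle.

Call:
arm_command(moves=[[0,0,0,0,0,0,0.2],[0,0,0,0,0,0,0.2],[0,0,0,0,0,0,0.2],[0,0,0,0,0,0,0.2],[0,0,0.03,0,0,0,0.2],[0,0,0.07,0,0,0,0.2],[0,0,0.11,0,0,0,0.2],[0,0,0.11,0,0,0,0.2]])

```text
clock: 7.02
tcp_pos: [491.4, 131.5, 251.7]
eef_rot: [0.008, -0.064, 0.998, 0.002]
contact_force: [1.1, 0.3, 0.8]
grip_width: 51.5
gripper_force: 0.0
```

Call:
arm_command(moves=[[-0.004,0.04,0,0,0,-1,0.2],[-0.008,0.08,0,0,0,-1,0.2],[-0.012,0.12,0,0,0,-1,0.2],[-0.016,0.16,0,0,0,-1,0.2],[-0.021,0.192,0,0,0,-1,0.2],[-0.021,0.192,0,0,0,-1,0.2],[-0.021,0.192,0,0,0,-1,0.2]])

```text
clock: 7.6
tcp_pos: [465.7, 323.8, 243.1]
eef_rot: [0.0, -0.056, 0.998, -0.0]
contact_force: [-0.6, -0.4, 0.1]
grip_width: 51.4
gripper_force: 0.0
```

```bash
python3 - <<'E'
from h import *
f=ctrl.grab_frame("wrist"); save(f,"w2",1)
t=ctrl.grab_frame("top"); save(t,"t3",1)
s=ctrl.get_state(); print({k:np.round(s[k],3) for k in("clock","joint_pos","tcp_pos","eef_rot","grip_width","contact_force")})
print([w2px(f,p).round() for p in ((464,320.5,107),(414,315,107),(513,326,107))])
E
```

```text
{'clock': np.float64(7.7), 'joint_pos': array([ 5.840e-01,  2.990e-01,  1.564e+00, -1.000e-03,  1.279e+00,
       -1.096e+00]), 'tcp_pos': array([466.06 , 321.673, 243.276]), 'eef_rot': array([ 0.   , -0.055,  0.999, -0.   ]), 'grip_width': np.float64(51.386), 'contact_force': array([-0.485, -0.266,  0.453])}
[array([248., 178.]), array([247., 123.]), array([248., 225.])]
```

View pics/w2.png

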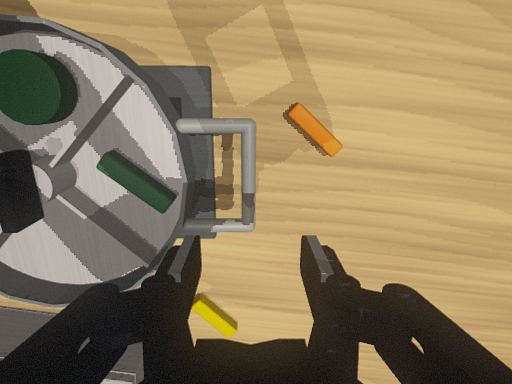

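The bar handle is at column 249, rows 120-231, where I predicted it. I descend and pinch it.

Call:
arm_command(moves=[[-0.004,-0.001,-0.04,0,0,0,0.2],[-0.004,-0.001,-0.08,0,0,0,0.2],[-0.004,-0.001,-0.115,0,0,0,0.2],[-0.004,-0.001,-0.14,0,0,0,0.2],[-0.004,-0.001,-0.158,0,0,0,0.2],[-0.004,-0.001,-0.158,0,0,0,0.2]])

```text
clock: 8.2
tcp_pos: [460.1, 318.0, 81.7]
eef_rot: [-0.004, -0.054, 0.999, -0.002]
contact_force: [-0.4, 0.2, 0.4]
grip_width: 51.2
gripper_force: 0.0
```

Call:
arm_command(moves=[[0,0,0,0,0,0,-1],[0,0,0,0,0,0,-1],[0,0,0,0,0,0,-1],[0,0,0,0,0,0,-1],[0,0,0,0,0,0,-1],[0,0,0,0,0,0,-1],[0,0,0,0,0,0,-1]], force=60)

```text
clock: 8.78
tcp_pos: [463.3, 321.4, 87.4]
eef_rot: [0.002, -0.055, 0.998, 0.001]
contact_force: [-0.0, -2.4, 6.8]
grip_width: 12.0
gripper_force: 58.8
```

Call:
arm_command(moves=[[0,-0.001,0.013,0,0,0,-1],[0,-0.003,0.027,0,0,0,-1],[0.001,-0.005,0.04,0,0,0,-1],[0.001,-0.008,0.053,0,0,0,-1],[0.001,-0.012,0.066,0,0,0,-1],[0.002,-0.015,0.079,0,0,0,-1],[0.002,-0.02,0.092,0,0,0,-1],[0.003,-0.025,0.104,0,0,0,-1]])

```text
clock: 9.45
tcp_pos: [465.8, 298.0, 190.4]
eef_rot: [0.001, -0.054, 0.999, 0.002]
contact_force: [1.0, 4.8, -4.0]
grip_width: 11.5
gripper_force: 58.4
```

```bash
python3 - <<'E'
from h import *
g=ctrl.grab_frame("side")
for n in("wax_block",): 
  for d in ctrl.trace(g,n)[:2]: print(d["conf"],d["xy"],px2w(g,d["xy"],90).round(),px2w(g,d["xy"],20).round())
s=ctrl.get_state(); print({k:np.round(s[k],3) for k in("clock","joint_pos","tcp_pos","grip_width","contact_force")})
E
```

```text
0.75 [267.3, 221.0] [498.   6.  90.] [531. -47.  20.]
{'clock': np.float64(9.55), 'joint_pos': array([ 0.546,  0.311,  1.683,  0.003,  1.142, -1.134]), 'tcp_pos': array([465.869, 297.558, 191.266]), 'grip_width': np.float64(11.582), 'contact_force': array([ 0.675,  5.258, -4.129])}
```

Call:
arm_command(moves=[[0.001,-0.005,0.012,0,0,0,-1],[0.001,-0.011,0.024,0,0,0,-1],[0.002,-0.018,0.036,0,0,0,-1],[0.003,-0.024,0.048,0,0,0,-1],[0.003,-0.032,0.059,0,0,0,-1],[0.003,-0.032,0.059,0,0,0,-1],[0.003,-0.032,0.059,0,0,0,-1],[0.003,-0.032,0.059,0,0,0,-1]])

```text
clock: 10.22
tcp_pos: [469.2, 267.9, 249.3]
eef_rot: [0.002, -0.054, 0.999, 0.004]
contact_force: [2.5, 9.5, 0.4]
grip_width: 11.7
gripper_force: 59.0
```

```bash
python3 - <<'E'
from h import *
g=ctrl.grab_frame("side"); f=ctrl.grab_frame("top")
for fr in(g,f):
  for d in ctrl.trace(fr,"wax_block")[:2]: print(d["conf"],d["xy"],px2w(fr,d["xy"],20).round())
im=np.hstack([f["img"][120:290,100:350],g["img"][130:300,180:380]])
cv2.imwrite("pics/t4.png",cv2.resize(im[:,:,::-1],None,fx=1.7,fy=1.7))
s=ctrl.get_state(); print({k:np.round(s[k],3) for k in("clock","joint_pos","tcp_pos","grip_width","contact_force")})
E
```

```text
0.79 [283.0, 203.6] [ 528. -141.   20.]
0.63 [194.1, 210.7] [507. 131.  20.]
0.58 [283.8, 210.4] [ 507. -129.   20.]
{'clock': np.float64(10.417), 'joint_pos': array([ 0.494,  0.25 ,  1.618,  0.006,  1.266, -1.188]), 'tcp_pos': array([469.129, 268.084, 249.02 ]), 'grip_width': np.float64(11.863), 'contact_force': array([2.323, 9.9  , 0.038])}
```

View pics/t4.png

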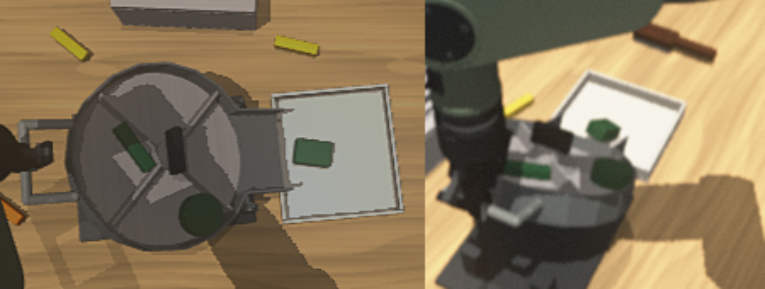

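The top view shows the block beyond the spout end, apparently in the tray or still settling. The puck and stick are still in the wheel. I wait a moment and recheck.

Call:
arm_command(moves=[[0,0,0,0,0,0,-1],[0,0,0,0,0,0,-1],[0,0,0,0,0,0,-1],[0,0,0,0,0,0,-1]])

```text
clock: 10.75
tcp_pos: [469.2, 268.1, 249.0]
eef_rot: [0.002, -0.055, 0.998, 0.004]
contact_force: [2.4, 9.3, -0.4]
grip_width: 11.6
gripper_force: 59.0
```

```bash
cat >> h.py <<'E'
def tri(n):
    g=ctrl.grab_frame("side"); f=ctrl.grab_frame("top")
    a=[d["xy"] for d in ctrl.trace(g,n)[:1]]; b=[d for d in ctrl.trace(f,n)]
    P=[np.c_[cam(x)[0]@np.c_[cam(x)[1],cam(x)[2]]] for x in(g,f)]
    for d in b[:2]:
        X=cv2.triangulatePoints(P[0],P[1],np.array(a[0],float).reshape(2,1),np.array(d["xy"],float).reshape(2,1)); print(n,a[0],d["xy"],(X[:3]/X[3]).ravel().round())
E
python3 -c "
from h import *
tri('wax_block')"
```

```text
wax_block [286.0, 204.8] [283.3, 211.1] [ 505. -125.   40.]
```

The block lies flat in the tray, about 250 mm from the hub. I lower the carousel along the same arc.

Call:
arm_command(moves=[[-0.001,0.007,-0.011,0,0,0,-1],[-0.001,0.014,-0.023,0,0,0,-1],[-0.002,0.02,-0.035,0,0,0,-1],[-0.003,0.026,-0.047,0,0,0,-1],[-0.003,0.032,-0.059,0,0,0,-1],[-0.004,0.037,-0.072,0,0,0,-1],[-0.004,0.041,-0.084,0,0,0,-1],[-0.005,0.045,-0.097,0,0,0,-1]])

```text
clock: 11.62
tcp_pos: [464.4, 310.8, 150.8]
eef_rot: [0.002, -0.055, 0.998, 0.001]
contact_force: [5.5, 3.3, -2.1]
grip_width: 11.4
gripper_force: 60.9
```

Call:
arm_command(moves=[[0,0.003,-0.013,0,0,0,-1],[-0.001,0.006,-0.026,0,0,0,-1],[-0.001,0.009,-0.037,0,0,0,-1],[-0.001,0.01,-0.047,0,0,0,-1],[-0.001,0.011,-0.055,0,0,0,-1],[-0.001,0.011,-0.06,0,0,0,-1],[-0.001,0.012,-0.063,0,0,0,-1],[-0.001,0.012,-0.065,0,0,0,-1]])

```text
clock: 12.28
tcp_pos: [463.4, 321.4, 89.3]
eef_rot: [0.002, -0.055, 0.998, -0.0]
contact_force: [-4.2, -5.3, 33.4]
grip_width: 11.8
gripper_force: 63.8
```

Call:
arm_command(moves=[[0,0,-0.001,0,0,0,-1],[0,0,-0.001,0,0,0,-1],[0,0,-0.001,0,0,0,-1]])

```text
clock: 12.53
tcp_pos: [463.4, 321.4, 89.4]
eef_rot: [0.003, -0.055, 0.998, 0.0]
contact_force: [-3.3, -4.1, 24.7]
grip_width: 11.8
gripper_force: 62.8
```

Call:
arm_command(moves=[[0,0,0.002,0,0,0,-1],[0,0,0.002,0,0,0,0.2],[0,0,0.002,0,0,0,0.2],[0,0,0.002,0,0,0,0.2],[0,0,0.002,0,0,0,0.2],[0,0,0.002,0,0,0,0.2],[0,0,0.04,0,0,0,0.2],[0,0,0.08,0,0,0,0.2]])

```text
clock: 13.2
tcp_pos: [460.2, 320.0, 163.2]
eef_rot: [-0.004, -0.055, 0.998, -0.002]
contact_force: [1.1, 0.3, 0.9]
grip_width: 51.2
gripper_force: 0.0
```

Call:
arm_command(moves=[[0,0.02,0.04,0,0,0,0.2],[0,0.04,0.08,0,0,0,0.2],[0,0.06,0.12,0,0,0,0.2],[-0.04,0.06,0.12,0,0,0,0.2],[-0.08,0.06,0.12,0,0,0,0.2],[-0.08,0.06,0.12,0,0,0,0.2],[-0.08,0.06,0.12,0,0,0,0.2],[-0.08,0.06,0.12,0,0,0,0.2]])

```text
clock: 13.87
tcp_pos: [382.1, 381.2, 285.1]
eef_rot: [0.0, -0.055, 0.998, -0.0]
contact_force: [-0.4, 0.2, 0.7]
grip_width: 51.4
gripper_force: 0.0
```

```bash
python3 - <<'E'
from h import *
tri("wax_block");tri("wax_puck")
g=ctrl.grab_frame("side"); f=ctrl.grab_frame("top")
im=np.hstack([f["img"][120:290,100:350],g["img"][130:300,180:380]])
cv2.imwrite("pics/t5.png",cv2.resize(im[:,:,::-1],None,fx=1.7,fy=1.7))
s=ctrl.get_state(); print({k:np.round(s[k],3) for k in("clock","tcp_pos","grip_width","contact_force")})
E
```

```text
wax_block [255.1, 253.6] [194.0, 213.7] [482. 117.  76.]
wax_block [255.1, 253.6] [283.7, 207.2] [ 597. -141. -321.]
wax_puck [286.0, 246.0] [209.7, 247.2] [400.  72. 113.]
{'clock': np.float64(14.367), 'tcp_pos': array([382.336, 381.113, 285.174]), 'grip_width': np.float64(51.398), 'contact_force': array([-0.77 ,  0.391,  0.263])}
```

View pics/t5.png

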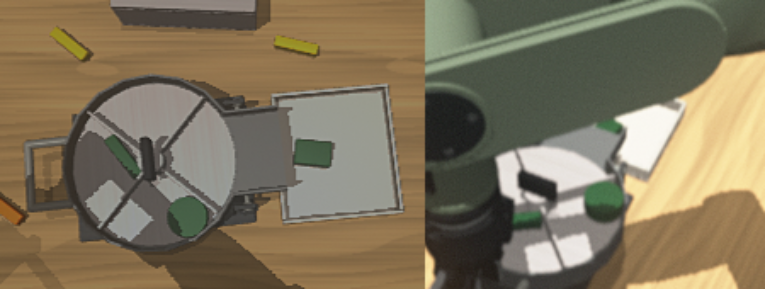

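The block is in the tray at (313,152), the carousel is level, and the puck (about 101 mm from the axis) and stick are still inside. The gripper is clear of everything.

```bash
python3 -c "
from rig import ctrl
print(ctrl.hand_in())"
```

```text
the job is handed in; nothing more can be done
None
```

I handed the job in, but no verdict came back. In the last images the wax block was in the tray, the carousel was back down on its stand, and the puck and stick were still in the carousel.

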